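# Lock a printing block into the carving stand

### The job

Take the printing block that has the steel foot with two side lugs and mount it, carved face up, in the carving stand: feel for the slots of the collar, press it gently down against the spring, twist it a quarter turn clockwise (seen from above) and let it spring up into its lock, then let go. Do not force it (stay under about 50 N), and leave the other blocks and wares where they stand.

Things in the scene. Friction and masses are not known exactly. Their poses are not given: they have to be found in the camera images.
- block: The block to mount, 70 mm tall, about 200 g, standing upright. Origin: centre of its underside, z up. Pale wooden head 28 to 70 mm up: 32 mm wide along x (flat sides at x = +-16 mm where |y| < 18 mm), 68 mm long along y with rounded ends; carved lines on top. Under it a steel foot, 28 mm round, its lowest 5 mm tapering to 21 mm. Half a turn makes no difference to it.
- lugs (a point): Point on the block's axis at mid-height of its two steel lugs, 13 mm above its origin. The lugs point along the block's +x and -x and reach 26 mm from the axis, 9 mm wide (along y), 6 mm thick. They stick out 10 mm beyond the head's flat sides, so they show from above.
- stand: Carving stand fixed to the table: dark steel plate 130 (x) by 110 (y) by 10 mm with a steel collar, 74 mm across, on it. Origin: on the collar's axis at table height, z up. The collar's two slots lie roughly along the stand's x axis, but the collar is clamped up to 0.55 rad (32 degrees) either way off it, an angle that no reading gives: find them by feel or sight.
- collar_top (a point): Centre of the collar's top face, 45 mm above the table. The bore is 31 mm wide; two opposite entry slots for the lugs, 11 mm wide, open at the top, reach 31 mm from the axis. With the foot in the bore and the lugs resting on the face beside the slots, the block's origin is 35 mm above the table.
- spring_seat (a point): Top of the sprung brass seat inside the bore, when free: 33 mm above the table. It pushes the block's foot up, 0.6 N per mm; its travel ends at 17 mm, with 10 N, and is solid there. With the block's origin at 21 mm or lower the lugs are under the collar's roof and the block turns clockwise from above; it cannot turn the other way.
- lock_pocket (a point): Where the block's origin ends when locked: 25 mm above the table on the collar's axis. 1.57 rad clockwise of the slots are pockets 4 mm high and 13 mm wide for the lugs; a solid stop is about 0.08 rad beyond. Let up there, the block springs from 21 to 25 mm and is locked. Let up short of them it stays at 21 mm; let up in the slots it rises to about 29 mm.
- plain_block: A like block with the same head but a plain round wooden foot without lugs. Leave it. Origin: centre of underside, 70 mm tall.
- round_block: Round wooden block, 64 mm across the top, 52 mm tall. Leave it. Origin: centre of underside.
- square_block: Square wooden block 45 mm by 45 mm, 40 mm tall. Leave it. Origin: centre of underside.
- bell: Brass hand bell, 60 mm across, 76 mm tall. Leave it. Origin: centre of underside.
- pot: Brass pot, 84 mm across, 73 mm tall. Leave it. Origin: centre of underside.
- border_block: Long wooden border block 110 x 30 x 35 mm lying flat. Leave it. Origin: centre of underside.
Mind the look-alikes: they are no part of the job. What is shaped like the block but pink is not meant. There is more than one size of the stand; the one meant has the size given above.

How it is judged:
On the way, in this order (a step that is already met when the one before it is completed fails the run):
1. the lugged block is lifted clear of the table (height (world z) of block above 0.06 m), for 0.1 s.
2. it is pressed down through the slots against the spring, lugs under the collar's roof, not yet turned (z of block in the frame of stand below 0.0225 m and horizontal distance between block and stand below 0.005 m and angle between the x axis of block and the x axis of stand, either way round below 0.7 rad), for 0.05 s.
At the end, for the whole second after the job is handed in: The block stands in the collar locked: a quarter turn from the slots (its x axis more than 0.85 rad from the stand's x axis), risen into the pocket (origin 23.2 to 27 mm above the table), within 4 mm of the collar's axis, upright within 0.1 rad, at rest and let go (z of block in the frame of stand between 0.0232 and 0.027 m and horizontal distance between block and stand below 0.004 m and angle between the x axis of block and the x axis of stand, either way round above 0.85 rad and angle between block's own z axis and vertical below 0.1 rad and linear speed of block below 0.01 m/s); the robot touches nothing.
It fails at once if the block is forced: more than 60 N between block and stand (contact force between block and stand above 60 N).
It fails at once if another block or ware is moved by more than 30 mm (distance of any of plain_block, round_block, square_block, bell, pot, border_block from where it was at the start of the episode above 0.03 m).
It also fails if it takes over 59 s, if anything falls off the work surface, if the arm or the gripper's body presses on something with over 40 N, if the wrist force passes 120 N, or if a joint passes its speed limit or range.

### The arm

A 6-joint arm with a two-finger parallel gripper is mounted at the origin on the work surface. World frame = base frame: x ahead of the robot, y to its left, z up, the work surface at z = 0. Lengths are in m, angles in rad, forces in N, time in s.
With the tool pointing down it reaches from about 0.25 to 0.725 m from the base axis. Payload 4 kg.
Tool frame: the origin (TCP) lies midway between the tips of the shut fingers; the grasp point (between the pads) lies 19 mm behind it; z points along the fingers, y is the direction in which the jaws open and shut (so a half turn about z gives the same grasp; the last joint's range is limited). The gripper opens to 85 mm and grips with 20 to 120 N. Pads are 22 mm wide; open, the fingers measure 114 mm over their backs; the gripper's body (76 mm by 85 mm) begins 54 mm behind the grasp point. The pads swing forward as they close: fully open they stand 13 mm farther back than shut.
Start: joints at [-1.131, 0.241, 0.005, 1.335, 0, 1.571], TCP at [0.213, -0.452, 0.231] pointing down, gripper open.
Joint ranges: [-2.72, 2.72], [-1.05, 1.87], [-1.09, 1.28], [-1.99, 2.15], [-1.42, 1.44], [-3.14, 3.14]. Speed limits (rad/s): [2.79, 2.79, 3.14, 3.14, 3.14, 3.14].

### API

Orientations are given as a rotation vector (axis times angle).
In Python, from cell import monitor, viewer, env gives the robot as it stands.
- The arm moves only by the tool play_rows, never from a script. Its arguments are lists of equal length, an entry for each row: "hand": the finger opening in mm, from 0 to 85.4; "travel": the shift along the tool's x, y, z in units of 30 mm (1.0 is 30 mm), a list of three; "turn": the turn, a rotation vector about the tool's x, y, z in units of 6 degrees (1.0 is 6 degrees), a list of three. In form: {"hand": [hand, ...], "travel": [[tx, ty, tz], ...], "turn": [[wx, wy, wz], ...]}. A call has 1 to 12 rows; each row is the pose to reach, as a shift and turn from the pose commanded when the call began, along the tool's axes at that moment; what a row does not reach only later rows make up. A row lasts 1/12 s, in which the tool goes at most 41.7 mm and 7.16 degrees, less where a joint would pass 70% of its speed; a pose out of reach is approached as far as the arm can. A call with a gripper value outside its range is refused whole. The fingers move at their own pace and stop on an object; "newtons" is the grip in N (left out, the last holds). Time passes only in rows, so rows that repeat a pose let the fingers close. It gives the time, the measured TCP pose, the force and the opening at its end, in the units of the state.
- monitor.read_state(): the state, without advancing time (a new reading comes with each control period).
- viewer.read_camera(name): name is "scene" or "top" or "wrist"; returns the picture (400x640x3 uint8, blue, green, red); there is no depth.
- viewer.calibration(name): a dict with "K" (3x3 intrinsics, pixels), "T" (4x4, takes a point from camera to world coordinates); the wrist camera has in their place "T_tool_cam" (4x4, takes a point from camera to tool coordinates, whose origin is the TCP and whose axes are the flange's). Camera axes: x right, y down, z forward; pixel columns grow to the right and rows downward; lengths in m; the calibration is good to about 2 mm. The wrist camera is an equidistant fisheye: a pixel r from the principal point sees the ray r / f radians off the axis. A picture is of the moment at which its call begins: read the wrist's pose just before it. calibration takes no time and is no camera call.
- env.hand_in(): hands the job in, once; it reports no verdict.
The state is a dict: "t": time; "qpos": joint angles; "dq": joint speeds; "joint_efforts": joint torques, N m; "tool_pos": TCP position; "eef_rot": TCP orientation; "ft_force": force on the tool from outside, world axes, zero at the start; "torque": the same for the moment, N m; "width": finger opening in m.
Only numpy, scipy, OpenCV 4.12 (cv2) and the standard library are available. Lean on these libraries where they do the work, as an engineer would, in place of code of your own. Each camera call takes 0.05 s, during which the arm holds its last target.

## Working session

There is one attempt and no reset: what is moved stays moved. The work goes in short steps, Python scripts to look and compute and a tool call to move; the robot and the scene stay as the last step left them, time stands still between calls to the robot, and variables do not carry over. Pictures are saved under pics/ and viewed, and the job is handed in when it is done.

Besides the shell and the picture viewer there is one more tool, called after "Request:" as name(argument=value, ...), one argument or row to a line, values as JSON. play_rows: Moves the arm, as the interface text tells. Its arguments: {"type":"object","properties":{"hand":{"type":"array"},"travel":{"type":"array"},"turn":{"type":"array"},"newtons":{"type":"number"}},"required":["hand","travel","turn"]}

```bash
ls; mkdir -p pics; python3 - <<'E'
from cell import monitor, viewer, env
import cv2
print(monitor.read_state())
for n in ["scene","top","wrist"]:
    c=viewer.calibration(n); print(n,c)
    cv2.imwrite(f"pics/{n}0.png",viewer.read_camera(n))
E
```

```text
pics
{'t': 0.0, 'qpos': array([-1.13099847e+00,  2.41408876e-01,  3.71290467e-03,  1.33521150e+00,
       -1.98181365e-06,  1.57080018e+00]), 'dq': array([-3.91744843e-04, -1.35162363e-03,  1.70512156e-04,  1.46118449e-03,
        2.70545439e-05,  2.66678401e-04]), 'joint_efforts': array([-1.66764632e-03, -3.72314894e+01,  2.52409476e+01,  1.69246428e-02,
       -1.84266401e-04,  5.54396507e-06]), 'tool_pos': array([ 0.21260415, -0.45183768,  0.2304107 ]), 'eef_rot': array([-3.06393250e+00, -6.84823466e-01,  7.25929993e-04]), 'ft_force': array([-0.05190388, -0.29717188,  0.19523934]), 'torque': array([-0.00961784,  0.00395475, -0.02667986]), 'width': 0.08516416906350244}
scene {'K': array([[469.05850912,   0.        , 319.11387632],
       [  0.        , 469.05850912, 201.88302125],
       [  0.        ,   0.        ,   1.        ]]), 'T': array([[-0.76193752,  0.55670294, -0.33095779,  0.99532079],
       [ 0.64761137,  0.64928105, -0.39879022,  0.4520889 ],
       [-0.00712306, -0.51818525, -0.85523874,  1.19081586],
       [ 0.        ,  0.        ,  0.        ,  1.        ]])}
to
[... 236 characters left out ...]
[-0.99955802,  0.02640802, -0.01365195, -0.04532719],
       [ 0.01001649, -0.13319985, -0.99103858,  1.23447048],
       [ 0.        ,  0.        ,  0.        ,  1.        ]])}
wrist {'K': array([[309.70691629,   0.        , 321.84284655],
       [  0.        , 309.70691629, 202.83800092],
       [  0.        ,   0.        ,   1.        ]]), 'T_tool_cam': array([[-7.79981132e-04, -9.61006153e-01, -2.76525886e-01,
         7.00465949e-02],
       [ 9.99999581e-01, -6.17170798e-04, -6.75798831e-04,
        -3.62273570e-04],
       [ 4.78783133e-04, -2.76526297e-01,  9.61006232e-01,
        -1.42796224e-01],
       [ 0.00000000e+00,  0.00000000e+00,  0.00000000e+00,
         1.00000000e+00]])}
```

View pics/scene0.png

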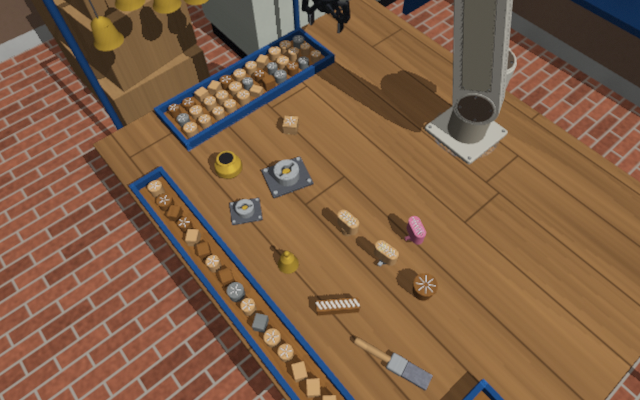

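View pics/top0.png

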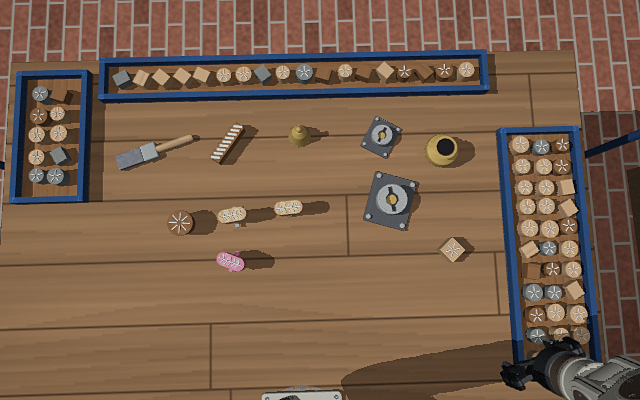

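View pics/wrist0.png

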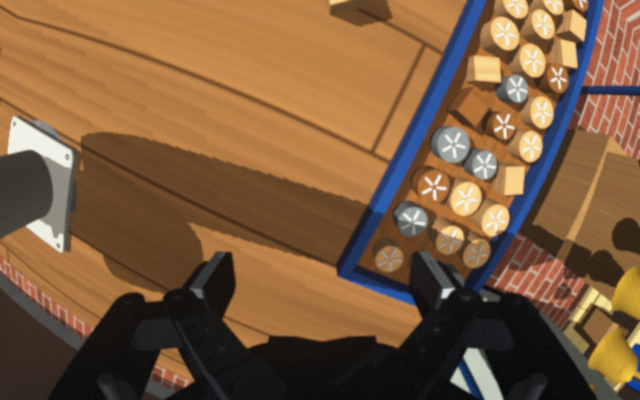

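Candidates for the block in the top view: pale (232,214), pale (289,207) and pink (230,261). The first shows grey steel near (237,225). The stand candidates are large (391,201) and small (381,137). I'll enlarge crops to confirm.

```bash
cat > h.py <<'E'
import numpy as np, cv2
from scipy.spatial.transform import Rotation as R
from cell import monitor, viewer, env
def topray(n,u,v,z):
    c=viewer.calibration(n);T=c["T"]
    d=T[:3,:3]@np.linalg.solve(c["K"],[u,v,1.]);o=T[:3,3]
    return o+d*(z-o[2])/d[2]
def wristcam(s):
    c=viewer.calibration("wrist");Tt=np.eye(4);Tt[:3,:3]=R.from_rotvec(s["eef_rot"]).as_matrix();Tt[:3,3]=s["tool_pos"]
    return c["K"],Tt@c["T_tool_cam"]
def wray(K,T,u,v,z):
    x=(u-K[0,2])/K[0,0];y=(v-K[1,2])/K[1,1];r=np.hypot(x,y)+1e-12
    d=T[:3,:3]@np.array([np.sin(r)*x/r,np.sin(r)*y/r,np.cos(r)]);o=T[:3,3]
    return o+d*(z-o[2])/d[2]
E
python3 - <<'E'
from h import *
t=cv2.imread("pics/top0.png");s=cv2.imread("pics/scene0.png")
a=cv2.resize(t[185:285,205:325],None,fx=4,fy=4,interpolation=cv2.INTER_CUBIC)
b=cv2.resize(t[165:235,350:430],None,fx=4,fy=4,interpolation=cv2.INTER_CUBIC)
c=cv2.resize(s[200:280,320:440],None,fx=4,fy=4,interpolation=cv2.INTER_CUBIC)
d=cv2.resize(s[145:225,225:325],None,fx=3,fy=3,interpolation=cv2.INTER_CUBIC)
im=np.zeros((600,800,3),np.uint8)
im[:280,480:800]=b; im[:400,:480]=a
cv2.imwrite("pics/c1.png",im)
im=np.zeros((330,790,3),np.uint8);im[:320,:480]=c;im[:240,485:785]=d;cv2.imwrite("pics/c2.png",im)
E
```

```text
(no output)
```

View pics/c1.png

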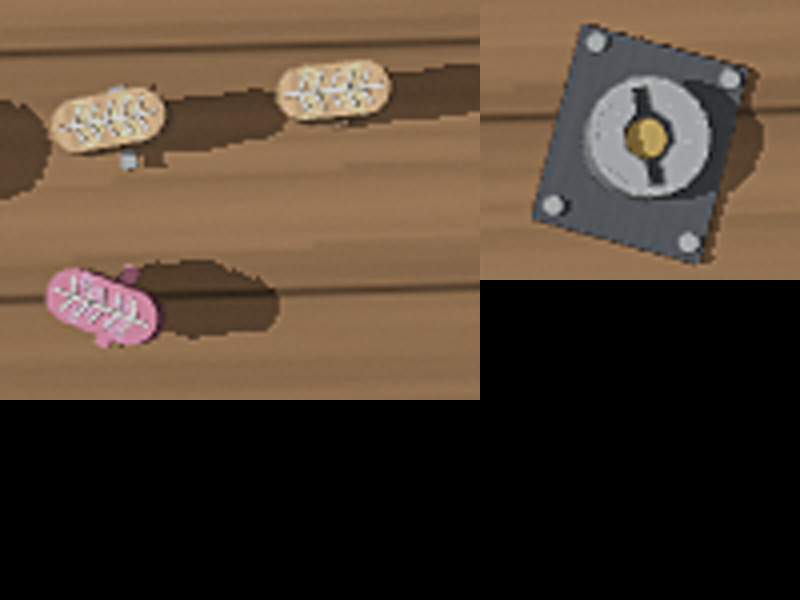

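View pics/c2.png

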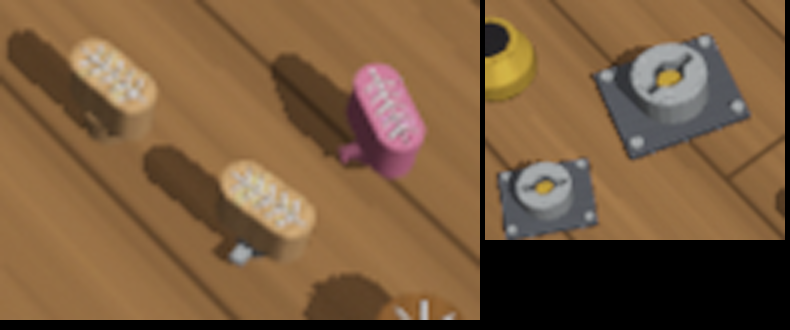

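```bash
python3 - <<'E'
from h import *
t=cv2.imread("pics/top0.png")
hsv=cv2.cvtColor(t,cv2.COLOR_BGR2HSV)
# head: pale
sub=t[190:235,205:260].astype(int)
m=((t[:,:,2]>185)&(t[:,:,0]>95)&(t[:,:,2].astype(int)-t[:,:,0]>-5)).astype(np.uint8)
for nm,(x0,x1,y0,y1) in dict(lug=(208,258,198,235),plain=(265,310,190,225)).items():
    mm=np.zeros_like(m);mm[y0:y1,x0:x1]=m[y0:y1,x0:x1]
    mm=cv2.morphologyEx(mm,cv2.MORPH_CLOSE,np.ones((3,3)))
    cs,_=cv2.findContours(mm,0,1);c=max(cs,key=cv2.contourArea)
    P=np.array([topray("top",u,v,0.07)[:2] for u,v in c[:,0]]).astype(np.float32)
    (cx,cy),(w,h),a=cv2.minAreaRect(P*1000); print(nm,cv2.contourArea(c),cx,cy,w,h,a,cv2.fitEllipse(P*1000))
    print(c[:,0].min(0),c[:,0].max(0))
l1=topray("top",237.2,225.2,.016);l2=topray("top",234.2,207.5,.016);print("lugs",l1,l2,np.linalg.norm(l1-l2))
st=lambda a,b:((a-480)/4+350-.375,b/4+165-.375)
for p in [(597,41),(730,79),(554,205),(688,242)]: print("stud",topray("top",*st(*p),.013))
cor=[topray("top",*st(*p),.01) for p in [(584,26),(748,69),(700,263),(533,218)]]
print(np.array(cor),np.mean(cor,0)); print([np.linalg.norm(cor[i]-cor[i-1]) for i in range(4)])
# collar top: light grey
g=((hsv[:,:,1]<30)&(hsv[:,:,2]>140)).astype(np.uint8);mm=np.zeros_like(g);mm[180:217,373:408]=g[180:217,373:408]
cs,_=cv2.findContours(mm,0,1);c=cv2.convexHull(max(cs,key=cv2.contourArea))
P=np.array([topray("top",u,v,0.045)[:2] for u,v in c[:,0]]).astype(np.float32);print("collar",cv2.fitEllipse(P*1000),cv2.minEnclosingCircle(P*1000))
s1=topray("top",*st(639,90),.045);s2=topray("top",*st(656,182),.045);print("slots",s1,s2,np.linalg.norm(s1-s2),np.arctan2(*(s1-s2)[[1,0]]))
E
```

```text
lug 289.0 522.866943359375 155.24481201171875 30.33370590209961 65.88196563720703 9.834197044372559 ((522.8428955078125, 155.42042541503906), (31.180173873901367, 70.24312591552734), 9.662558555603027)
[218 207] [245 222]
plain 284.0 537.3619995117188 19.762136459350586 30.579599380493164 63.53525924682617 4.220211982727051 ((537.3699340820312, 19.469999313354492), (31.228090286254883, 69.86848449707031), 4.96947717666626)
[275 200] [301 214]
lugs [0.5005776 0.1506539 0.016    ] [0.54529244 0.1579593  0.016     ] 0.045307676649497024
stud [ 0.61932642 -0.21016271  0.013     ]
stud [ 0.59259606 -0.29381944  0.013     ]
stud [ 0.51530105 -0.17844238  0.013     ]
stud [ 0.48968855 -0.26186164  0.013     ]
[[ 0.62977315 -0.20266706  0.01      ]
 [ 0.59917946 -0.30628377  0.01      ]
 [ 0.47645242 -0.26930078  0.01      ]
 [ 0.50768769 -0.16516725  0.01      ]] [ 0.55327318 -0.23585472  0.01      ]
[np.float64(0.1277148975398792), np.float64(0.10803887217625383), np.float64(0.1281782678389836), np.float64(0.10871721985475048)]
collar ((553.752685546875, -234.94505310058594), (72.93739318847656, 73.24987030029297), 51.253257751464844) ((553.6362915039062, -234.87905883789062), 36.827754974365234)
slots [ 0.58254204 -0.23052177  0.045     ] [ 0.52512586 -0.23832318  0.045     ] 0.05794376016139956 0.13504777845187235
```

The block at (232,214) is the only pale one with grey lugs on both sides. It is centred at about (0.523, 0.155), with its x axis at about 0.165 rad. The stand at (391,201) measures 128 x 108 mm with a 73 mm collar, so it is the one meant. Its slots lie at about 0.135 rad, and the stand's x axis is at about -0.29.

```bash
cat >> h.py <<'E'
def goal(pos,ya,show=True):
    s=monitor.read_state();R0=R.from_rotvec(s["eef_rot"])
    y=np.array([np.cos(ya),np.sin(ya),0]);z=np.array([0,0,-1.]);x=np.cross(y,z)
    Rt=R.from_matrix(np.c_[x,y,z])
    print("t",s["t"],"pos",s["tool_pos"].round(4),"travel",(R0.inv().apply(np.array(pos)-s["tool_pos"])/.03).round(3),"turn",(np.degrees((R0.inv()*Rt).as_rotvec())/6).round(3),
     "F",s["ft_force"].round(1),"w",round(s["width"]*1000,1), "q6",s["qpos"][5].round(2))
E
python3 -c "
from h import *
goal([.523,.155,.17],.165)"
```

```text
t 0.15 pos [ 0.2127 -0.452   0.2307] travel [ 17.974 -13.901   2.043] turn [-1.2000e-02 -9.0000e-03 -1.2376e+01] F [-0.3  0.4 -0.3] w 85.3 q6 1.57
```

Request:
play_rows(
  hand=[85,85,85,85,85,85,85,85,85,85,85,85],
  travel=[
    [0.8,-0.6,0],
    [1.7,-1.3,0.1],
    [2.6,-2,0.2],
    [3.5,-2.7,0.3],
    [4.5,-3.5,0.4],
    [5.5,-4.2,0.5],
    [6.5,-5,0.6],
    [7.5,-5.8,0.7],
    [8.5,-6.6,0.8],
    [9.5,-7.4,0.9],
    [10.5,-8.1,1],
    [11,-8.5,1],
  ],
  turn=[
    [0,0,-0.5],
    [0,0,-1],
    [0,0,-1.6],
    [0,0,-2.2],
    [0,0,-2.8],
    [0,0,-3.4],
    [0,0,-4.1],
    [0,0,-4.8],
    [0,0,-5.5],
    [0,0,-6.2],
    [0,0,-6.8],
    [0,0,-7],
  ],
  newtons=60,
)

```text
t: 1.15
tool_pos: [0.4038, -0.0781, 0.2007]
eef_rot: [-2.611, -1.745, -0.001]
ft_force: [-0.1, -1.1, 0.2]
width: 0.0851
```

```bash
python3 -c "
from h import *
goal([.523,.155,.17],.165)"
```

```text
t 1.15 pos [ 0.4038 -0.0781  0.2007] travel [8.696 0.703 1.032] turn [-3.000e-03 -1.100e-02 -5.321e+00] F [-0.1 -1.1  0.2] w 85.1 q6 1.77
```

Request:
play_rows(
  hand=[85,85,85,85,85,85,85,85,85,85,85,85],
  travel=[
    [0.8,0.1,0.1],
    [1.7,0.1,0.2],
    [2.6,0.2,0.3],
    [3.5,0.3,0.4],
    [4.5,0.4,0.5],
    [5.5,0.4,0.6],
    [6.5,0.5,0.8],
    [7.5,0.6,0.9],
    [8.2,0.66,1],
    [8.6,0.7,1.03],
    [8.7,0.7,1.03],
    [8.7,0.7,1.03],
  ],
  turn=[
    [0,0,-0.5],
    [0,0,-1],
    [0,0,-1.6],
    [0,0,-2.2],
    [0,0,-2.8],
    [0,0,-3.4],
    [0,0,-4.1],
    [0,0,-4.8],
    [0,0,-5.2],
    [0,0,-5.3],
    [0,0,-5.32],
    [0,0,-5.32],
  ],
)

```text
t: 2.15
tool_pos: [0.5231, 0.1514, 0.17]
eef_rot: [-2.037, -2.391, 0.002]
ft_force: [-0.5, -0.0, -0.1]
width: 0.0852
```

```bash
python3 -c "
from h import *
goal([.523,.155,.17],.165)
cv2.imwrite('pics/w1.png',viewer.read_camera('wrist'))"
```

```text
t 2.15 pos [0.5231 0.1514 0.17  ] travel [ 0.119  0.014 -0.001] turn [-0.011  0.005 -0.055] F [-0.5 -0.  -0.1] w 85.2 q6 1.69
```

View pics/w1.png

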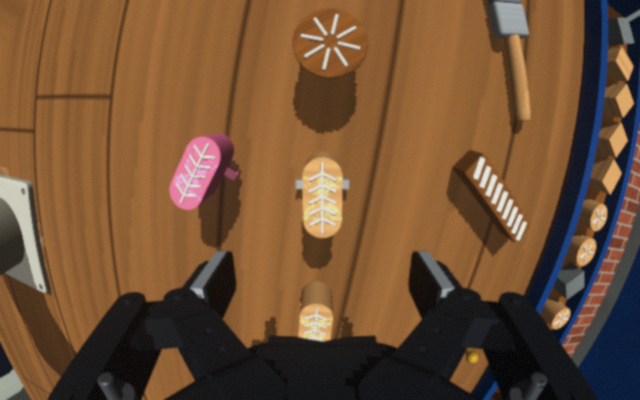

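The wrist view shows the block's head at (322,197) and its steel lugs at (299,184) and (346,184), almost aligned with the jaws. I'll measure it now.

```bash
python3 - <<'E'
from h import *
t=cv2.imread("pics/w1.png");s=monitor.read_state();K,T=wristcam(s)
hsv=cv2.cvtColor(t,cv2.COLOR_BGR2HSV)
m=(t[:,:,2]>190).astype(np.uint8);mm=np.zeros_like(m);mm[148:245,296:350]=m[148:245,296:350]
mm[:,:302]=0;mm[:,344:]=0
cs,_=cv2.findContours(cv2.morphologyEx(mm,cv2.MORPH_CLOSE,np.ones((3,3))),0,1);c=max(cs,key=cv2.contourArea)
print(c[:,0].min(0),c[:,0].max(0))
P=np.array([wray(K,T,u,v,.07)[:2] for u,v in c[:,0]]).astype(np.float32)*1000
print(cv2.minAreaRect(P))
g=((hsv[:,:,1]<60)&(hsv[:,:,2]>100)).astype(np.uint8)
L=[]
for x0,x1 in [(292,303),(342,354)]:
    mm=np.zeros_like(g);mm[174:195,x0:x1]=g[174:195,x0:x1];ys,xs=np.nonzero(mm);print(xs.min(),xs.max(),ys.min(),ys.max(),len(xs));L.append(wray(K,T,xs.mean(),ys.mean(),.016))
print(L,np.linalg.norm(L[0]-L[1]),np.arctan2(*(L[1]-L[0])[[1,0]]),(L[0]+L[1])/2)
E
```

```text
[302 157] [342 236]
((521.6719360351562, 155.3307342529297), (32.3570556640625, 66.8666763305664), 8.473759651184082)
296 301 179 188 57
343 348 179 188 58
[array([0.49900634, 0.15167322, 0.016     ]), array([0.54451407, 0.1589949 , 0.016     ])] 0.046092961531323785 0.15952168081012424 [0.52176021 0.15533406 0.016     ]
```

```bash
python3 -c "
from h import *
goal([.5219,.1553,.031],.156)"
```

```text
t 2.2 pos [0.5229 0.1506 0.1702] travel [ 1.610e-01 -2.000e-03  4.641e+00] turn [-0.011  0.006  0.022] F [ 1.2 -0.   1.2] w 85.1 q6 1.69
```

Request:
play_rows(
  hand=[85,85,85,85,85,85],
  travel=[
    [0.05,0,0.6],
    [0.1,0,1.2],
    [0.15,0,1.8],
    [0.16,0,2.3],
    [0.16,0,2.6],
    [0.16,0,2.6],
  ],
  turn=[
    [0,0,0],
    [0,0,0],
    [0,0,0],
    [0,0,0],
    [0,0,0],
    [0,0,0],
  ],
)

```text
t: 2.7
tool_pos: [0.5208, 0.1543, 0.0907]
eef_rot: [-2.039, -2.387, 0.006]
ft_force: [-0.2, -0.4, -0.6]
width: 0.085
```

```bash
python3 -c "
from h import *
goal([.5219,.1553,.031],.156)"
```

```text
t 2.7 pos [0.5208 0.1543 0.0907] travel [0.029 0.051 1.991] turn [-0.04   0.007  0.011] F [-0.2 -0.4 -0.6] w 85.0 q6 1.7
```

Request:
play_rows(
  hand=[85,85,85,85,85,85,85],
  travel=[
    [0.03,0.05,0.4],
    [0.03,0.05,0.8],
    [0.03,0.05,1.2],
    [0.03,0.05,1.6],
    [0.03,0.05,1.9],
    [0.03,0.05,1.99],
    [0.03,0.05,1.99],
  ],
  turn=[
    [0,0,0],
    [0,0,0],
    [0,0,0],
    [0,0,0],
    [0,0,0],
    [0,0,0],
    [0,0,0],
  ],
)

```text
t: 3.28
tool_pos: [0.5238, 0.1567, 0.0327]
eef_rot: [-2.038, -2.39, 0.001]
ft_force: [-0.1, 0.2, 0.6]
width: 0.0848
```

```bash
python3 -c "
from h import *
goal([.5219,.1553,.031],.156)"
```

```text
t 3.2833 pos [0.5238 0.1567 0.0327] travel [-0.037 -0.07   0.056] turn [-0.006  0.001  0.024] F [-0.1  0.2  0.6] w 84.8 q6 1.7
```

Request:
play_rows(
  hand=[28,28,28,28,28,28,28,28,28,28],
  travel=[
    [0,0,0],
    [0,0,0],
    [0,0,0],
    [0,0,0],
    [0,0,0],
    [0,0,0],
    [0,0,0],
    [0,0,0],
    [0,0,0],
    [0,0,0],
  ],
  turn=[
    [0,0,0],
    [0,0,0],
    [0,0,0],
    [0,0,0],
    [0,0,0],
    [0,0,0],
    [0,0,0],
    [0,0,0],
    [0,0,0],
    [0,0,0],
  ],
  newtons=60,
)

```text
t: 4.12
tool_pos: [0.5243, 0.1573, 0.0333]
eef_rot: [2.037, 2.391, 0.001]
ft_force: [-1.1, 0.4, 5.9]
width: 0.0315
```

```bash
python3 -c "
from h import *
goal([.5219,.1553,.031],.156)
cv2.imwrite('pics/w2.png',viewer.read_camera('wrist'))"
```

```text
t 4.1167 pos [0.5243 0.1573 0.0333] travel [-0.053 -0.09   0.076] turn [ 0.008 -0.002  0.031] F [-1.1  0.4  5.9] w 31.5 q6 1.7
```

View pics/w2.png

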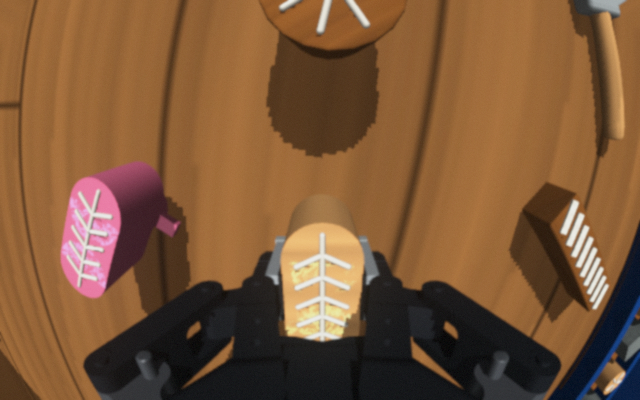

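Request:
play_rows(
  hand=[28,28,28,28,28,28,28,28,28,28],
  travel=[
    [0,0,-0.3],
    [0,0,-0.8],
    [0,0,-1.4],
    [0,0,-2.1],
    [0,0,-2.9],
    [0,0,-3.7],
    [0,0,-4.5],
    [0,0,-5.2],
    [0,0,-5.5],
    [0,0,-5.5],
  ],
  turn=[
    [0,0,0],
    [0,0,0],
    [0,0,0],
    [0,0,0],
    [0,0,0],
    [0,0,0],
    [0,0,0],
    [0,0,0],
    [0,0,0],
    [0,0,0],
  ],
)

```text
t: 5.0
tool_pos: [0.5253, 0.1575, 0.2]
eef_rot: [2.036, 2.389, 0.006]
ft_force: [0.2, -0.3, -2.5]
width: 0.0317
```

```bash
python3 -c "
from h import *
goal([.5645,-.314,.20],.135)
cv2.imwrite('pics/w3.png',viewer.read_camera('wrist'))"
```

```text
t 5.0 pos [0.5253 0.1575 0.2   ] travel [-1.5725e+01 -1.2000e+00 -1.4000e-02] turn [ 0.043 -0.006  0.23 ] F [ 0.2 -0.3 -2.5] w 31.7 q6 1.7
```

View pics/w3.png

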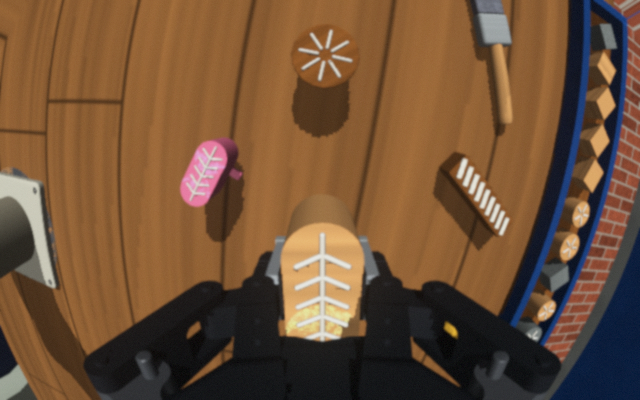

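Request:
play_rows(
  hand=[28,28,28,28,28,28,28,28,28,28,28,28],
  travel=[
    [-0.3,0,0],
    [-0.8,0,0],
    [-1.4,-0.1,0],
    [-2.1,-0.2,0],
    [-2.9,-0.2,0],
    [-3.7,-0.3,0],
    [-4.5,-0.3,0],
    [-5.3,-0.4,0],
    [-6.1,-0.4,0],
    [-6.9,-0.5,0],
    [-7.6,-0.5,0],
    [-8,-0.6,0],
  ],
  turn=[
    [0,0,0],
    [0,0,0],
    [0,0,0],
    [0,0,0],
    [0,0,0],
    [0,0,0],
    [0,0,0.1],
    [0,0,0.1],
    [0,0,0.1],
    [0,0,0.1],
    [0,0,0.1],
    [0,0,0.1],
  ],
)

```text
t: 6.05
tool_pos: [0.5433, -0.0853, 0.1953]
eef_rot: [-2.051, -2.376, 0.004]
ft_force: [0.9, 0.1, -1.4]
width: 0.0315
```

Request:
play_rows(
  hand=[28,28,28,28,28,28,28,28,28,28,28,28],
  travel=[
    [-0.5,0,0],
    [-1.2,0,0],
    [-2,-0.1,0],
    [-2.8,-0.2,0],
    [-3.6,-0.3,0],
    [-4.4,-0.4,0],
    [-5.2,-0.4,0],
    [-6,-0.5,0],
    [-6.8,-0.5,0],
    [-7.3,-0.5,0],
    [-7.6,-0.5,0],
    [-7.6,-0.5,0],
  ],
  turn=[
    [0,0,0],
    [0,0,0],
    [0,0,0],
    [0,0,0],
    [0,0,0],
    [0,0,0],
    [0,0,0.1],
    [0,0,0.1],
    [0,0,0.1],
    [0,0,0.1],
    [0,0,0.1],
    [0,0,0.1],
  ],
)

```text
t: 7.05
tool_pos: [0.5623, -0.3119, 0.1957]
eef_rot: [-2.064, -2.365, 0.001]
ft_force: [0.4, 0.8, -2.3]
width: 0.0314
```

```bash
python3 -c "
from h import *
goal([.5537,-.2349,.20],.135)
s=monitor.read_state();np.savez('w4.npz',**s)
cv2.imwrite('pics/w4.png',viewer.read_camera('wrist'));goal([.5537,-.2349,.20],.135)"
```

```text
t 7.05 pos [ 0.5623 -0.3119  0.1957] travel [ 2.581  0.063 -0.139] turn [-0.023 -0.013  0.01 ] F [ 0.4  0.8 -2.3] w 31.4 q6 0.93
t 7.1 pos [ 0.5624 -0.3105  0.1961] travel [ 2.536  0.057 -0.124] turn [-0.019 -0.02   0.02 ] F [-0.2 -0.3 -2.1] w 31.7 q6 0.93
```

View pics/w4.png

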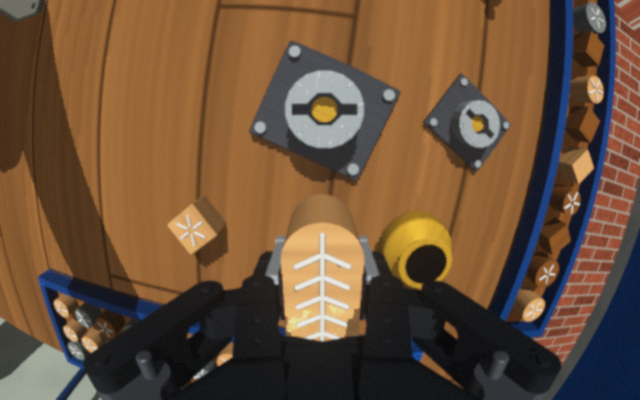

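```bash
python3 - <<'E'
from h import *
t=cv2.imread("pics/w4.png");s=dict(np.load("w4.npz"));K,T=wristcam(s)
hsv=cv2.cvtColor(t,cv2.COLOR_BGR2HSV)
g=((hsv[:,:,1]<40)&(hsv[:,:,2]>150)).astype(np.uint8);mm=np.zeros_like(g);mm[66:152,280:370]=g[66:152,280:370]
cs,_=cv2.findContours(mm,0,1);c=cv2.convexHull(np.vstack([k for k in cs if cv2.contourArea(k)>100]))
print(c[:,0].min(0),c[:,0].max(0))
P=np.array([wray(K,T,u,v,.045)[:2] for u,v in c[:,0]]).astype(np.float32)*1000
print("collar",cv2.fitEllipse(P),cv2.minEnclosingCircle(P))
# slot: dark pixels inside collar
C=np.array(cv2.fitEllipse(P)[0])
Q=[]
for v in range(70,150):
  for u in range(282,368):
    w=wray(K,T,u,v,.045)[:2]*1000-C;r=np.hypot(*w)
    if 19<r<30 and hsv[v,u,2]<110: Q.append(w)
Q=np.array(Q);U,S,V=np.linalg.svd(Q);print("slot",len(Q),np.arctan2(V[0,1],V[0,0]))
A=Q[Q[:,0]>0].mean(0);B=Q[Q[:,0]<0].mean(0);print(A,B,np.arctan2(*(A-B)[::-1]))
yy=R.from_rotvec(s["eef_rot"]).as_matrix();print("toolx,y ang",np.arctan2(yy[1,0],yy[0,0]),np.arctan2(yy[1,1],yy[0,1]))
# plate
d=((hsv[:,:,2]<95)&(hsv[:,:,1]<90)).astype(np.uint8)
# held head crop
cv2.imwrite("pics/hc.png",np.hstack([cv2.resize(t[185:345,265:380],None,fx=3.5,fy=3.5,interpolation=cv2.INTER_CUBIC),cv2.resize(t[60:160,275:375],(380,560),interpolation=cv2.INTER_CUBIC)]))
R0=yy
for v in (216,219,222,225,228):
    p=wray(K,T,322,v,s["tool_pos"][2]+.037); print(v,(R0.T@(p-s["tool_pos"])*1000).round(1))
E
```

```text
[286  71] [363 146]
collar ((553.1707153320312, -234.38136291503906), (73.11483764648438, 73.35253143310547), 83.59770965576172) ((553.1885986328125, -234.28627014160156), 36.91954803466797)
slot 254 0.13683371322115684
[24.13987741  3.0335843 ] [-23.9105804   -3.58242744] 0.1368284926915057
toolx,y ang 1.7067938226885937 0.13600076080730664
216 [ 35.2  -0.3 -37. ]
219 [ 34.   -0.3 -37. ]
222 [ 32.9  -0.3 -37. ]
225 [ 31.7  -0.3 -37. ]
228 [ 30.6  -0.3 -37. ]
```

View pics/hc.png

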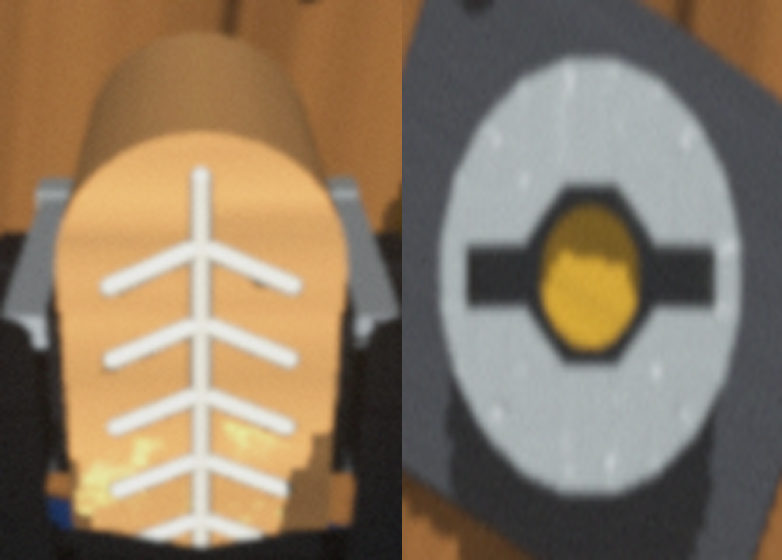

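```bash
python3 -c "
from h import *
goal([.5532,-.2333,.095],.137)"
```

```text
t 7.1 pos [ 0.5624 -0.3105  0.1961] travel [2.584 0.054 3.376] turn [-0.019 -0.02   0.001] F [-0.2 -0.3 -2.1] w 31.7 q6 0.93
```

Request:
play_rows(
  hand=[28,28,28,28,28,28,28,28,28,28,28,28],
  travel=[
    [0.4,0,0],
    [1,0.03,0],
    [1.6,0.04,0.2],
    [2.2,0.05,0.6],
    [2.5,0.05,1.1],
    [2.58,0.05,1.7],
    [2.58,0.05,2.3],
    [2.58,0.05,2.8],
    [2.58,0.05,3.2],
    [2.58,0.05,3.3],
    [2.58,0.05,3.3],
    [2.58,0.05,3.3],
  ],
  turn=[
    [0,0,0],
    [0,0,0],
    [0,0,0],
    [0,0,0],
    [0,0,0],
    [0,0,0],
    [0,0,0],
    [0,0,0],
    [0,0,0],
    [0,0,0],
    [0,0,0],
    [0,0,0],
  ],
)

```text
t: 8.1
tool_pos: [0.5541, -0.2328, 0.0992]
eef_rot: [2.061, 2.371, 0.0]
ft_force: [-0.6, 0.5, -2.4]
width: 0.0312
```

```bash
python3 -c "
from h import *
goal([.5532,-.2333,.083],.137)
s=monitor.read_state();np.savez('w5.npz',**s)
cv2.imwrite('pics/w5.png',viewer.read_camera('wrist'));i=viewer.read_camera('scene');cv2.imwrite('pics/s5.png',cv2.resize(i[120:220,220:360],None,fx=5,fy=5,interpolation=cv2.INTER_CUBIC))
goal([.5532,-.2333,.083],.137)"
```

```text
t 8.1 pos [ 0.5541 -0.2328  0.0992] travel [-0.014 -0.034  0.54 ] turn [ 0.002 -0.001  0.022] F [-0.6  0.5 -2.4] w 31.2 q6 1.03
t 8.2 pos [ 0.5548 -0.2334  0.1   ] travel [ 0.012 -0.053  0.565] turn [0.018 0.009 0.016] F [-0.3 -0.4 -1.7] w 31.2 q6 1.03
```

View pics/w5.png

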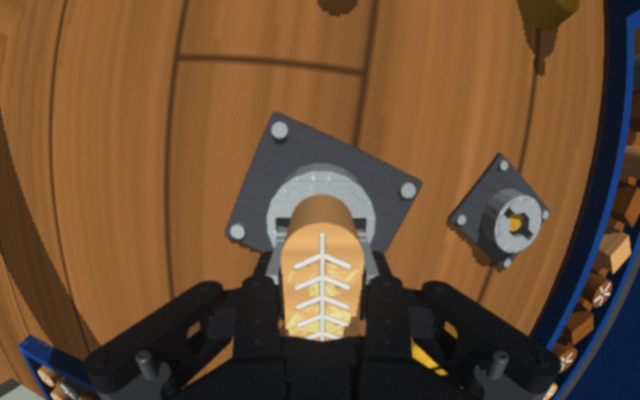

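View pics/s5.png

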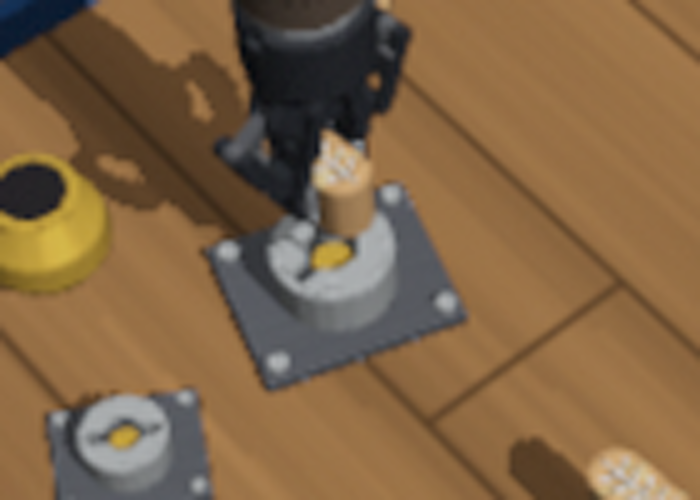

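Request:
play_rows(
  hand=[28,28,28,28,28,28],
  travel=[
    [0,-0.04,0.2],
    [0,-0.04,0.4],
    [0,-0.04,0.55],
    [0,-0.04,0.65],
    [0,-0.04,0.75],
    [0,-0.04,0.75],
  ],
  turn=[
    [0,0,0],
    [0,0,0],
    [0,0,0],
    [0,0,0],
    [0,0,0],
    [0,0,0],
  ],
)

```text
t: 8.7
tool_pos: [0.5522, -0.2335, 0.0751]
eef_rot: [-2.062, -2.368, 0.001]
ft_force: [-0.8, -0.3, -3.2]
width: 0.0314
```

```bash
python3 -c "
from h import *
goal([.5532,-.2333,.065],.137)"
```

```text
t 8.7 pos [ 0.5522 -0.2335  0.0751] travel [0.002 0.034 0.338] turn [-0.014 -0.008  0.01 ] F [-0.8 -0.3 -3.2] w 31.4 q6 1.03
```

Request:
play_rows(
  hand=[28,28,28,28,28,28],
  travel=[
    [0,0.02,0.06],
    [0,0.02,0.12],
    [0,0.02,0.18],
    [0,0.02,0.24],
    [0,0.02,0.3],
    [0,0.02,0.3],
  ],
  turn=[
    [0,0,0],
    [0,0,0],
    [0,0,0],
    [0,0,0],
    [0,0,0],
    [0,0,0],
  ],
)

```text
t: 9.2
tool_pos: [0.5532, -0.2335, 0.0668]
eef_rot: [-2.062, -2.369, 0.0]
ft_force: [-0.4, 0.7, -1.7]
width: 0.0312
```

```bash
python3 -c "
from h import *
goal([.5532,-.2333,.058],.137)"
```

```text
t 9.2 pos [ 0.5532 -0.2335  0.0668] travel [0.005 0.002 0.292] turn [-0.006 -0.003  0.012] F [-0.4  0.7 -1.7] w 31.2 q6 1.03
```

Request:
play_rows(
  hand=[28,28,28,28,28,28],
  travel=[
    [0,0,0.05],
    [0,0,0.1],
    [0,0,0.15],
    [0,0,0.2],
    [0,0,0.25],
    [0,0,0.25],
  ],
  turn=[
    [0,0,0],
    [0,0,0],
    [0,0,0],
    [0,0,0],
    [0,0,0],
    [0,0,0],
  ],
)

```text
t: 9.7
tool_pos: [0.5536, -0.2337, 0.0598]
eef_rot: [2.063, 2.369, 0.0]
ft_force: [0.1, -0.0, 1.9]
width: 0.0313
```

```bash
python3 -c "
from h import *
goal([.5532,-.2333,.0525],.137)"
```

```text
t 9.7 pos [ 0.5536 -0.2337  0.0598] travel [ 0.014 -0.011  0.245] turn [0.004 0.002 0.011] F [ 0.1 -0.   1.9] w 31.3 q6 1.03
```

The spring force (about 3.9 N, or 6.5 mm) agrees with an origin height of 26.5 mm. I'll press on to about 19.5 mm.

Request:
play_rows(
  hand=[28,28,28,28,28,28,28],
  travel=[
    [0,0,0.05],
    [0,0,0.1],
    [0,0,0.15],
    [0,0,0.2],
    [0,0,0.24],
    [0,0,0.24],
    [0,0,0.24],
  ],
  turn=[
    [0,0,0],
    [0,0,0],
    [0,0,0],
    [0,0,0],
    [0,0,0],
    [0,0,0],
    [0,0,0],
  ],
)

```text
t: 10.28
tool_pos: [0.5536, -0.2337, 0.0529]
eef_rot: [2.062, 2.369, 0.0]
ft_force: [-2.0, 1.4, 3.9]
width: 0.0316
```

```bash
python3 -c "
from h import *
goal([.5532,-.2333,.0525],.137)"
```

```text
t 10.2833 pos [ 0.5536 -0.2337  0.0529] travel [ 0.015 -0.011  0.013] turn [0.004 0.003 0.011] F [-2.   1.4  3.9] w 31.6 q6 1.03
```

Request:
play_rows(
  hand=[28,28,28],
  travel=[
    [0,0,0.02],
    [0,0,0.02],
    [0,0,0.02],
  ],
  turn=[
    [0,0,0],
    [0,0,0],
    [0,0,0],
  ],
)

```text
t: 10.53
tool_pos: [0.5536, -0.2337, 0.0524]
eef_rot: [2.062, 2.369, 0.0]
ft_force: [-1.4, 0.1, 6.1]
width: 0.0311
```

```bash
python3 -c "
from h import *
for k in range(3):
    goal([.5532,-.2333,.0525],.137); i=viewer.read_camera('wrist')
cv2.imwrite('pics/w6.png',i)
i=viewer.read_camera('scene');cv2.imwrite('pics/s6.png',cv2.resize(i[140:220,240:340],None,fx=6,fy=6,interpolation=cv2.INTER_CUBIC));goal([.5532,-.2333,.0525],.137)"
```

```text
t 10.5333 pos [ 0.5536 -0.2337  0.0524] travel [ 0.014 -0.011 -0.003] turn [0.005 0.003 0.011] F [-1.4  0.1  6.1] w 31.1 q6 1.03
t 10.5833 pos [ 0.5536 -0.2337  0.0524] travel [ 0.014 -0.011 -0.003] turn [0.005 0.003 0.011] F [-2.2  1.1  5.4] w 31.4 q6 1.03
t 10.6333 pos [ 0.5536 -0.2337  0.0524] travel [ 0.015 -0.012 -0.003] turn [0.005 0.004 0.011] F [-2.4  0.1  5.5] w 31.4 q6 1.03
t 10.7333 pos [ 0.5536 -0.2337  0.0524] travel [ 0.014 -0.012 -0.002] turn [0.006 0.003 0.012] F [-2.7  1.6  5.3] w 31.3 q6 1.03
```

View pics/w6.png

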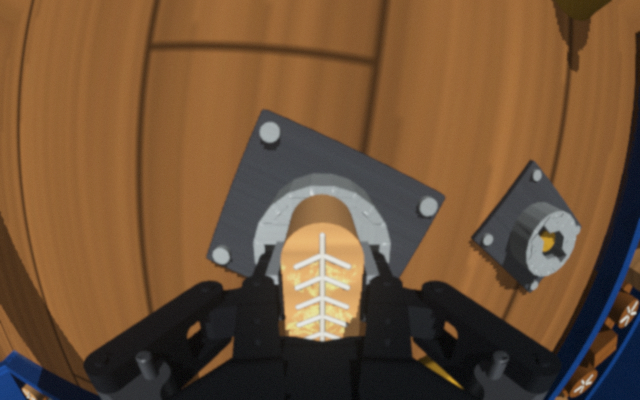

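View pics/s6.png

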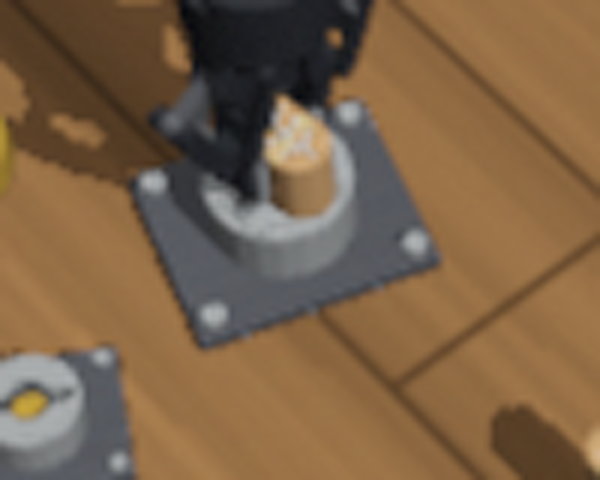

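Request:
play_rows(
  hand=[28,28,28,28],
  travel=[
    [0,-0.015,0.015],
    [0,-0.03,0.03],
    [0,-0.03,0.03],
    [0,-0.03,0.03],
  ],
  turn=[
    [0,0,0],
    [0,0,0],
    [0,0,0],
    [0,0,0],
  ],
)

```text
t: 11.07
tool_pos: [0.5535, -0.2337, 0.0519]
eef_rot: [2.061, 2.368, 0.002]
ft_force: [0.3, 1.0, 5.4]
width: 0.0313
```

```bash
python3 -c "
from h import *
for k in range(3):
    goal([.5532,-.2333,.0515],.137); i=viewer.read_camera('wrist')
print(monitor.read_state()['torque'])"
```

```text
t 11.0667 pos [ 0.5535 -0.2337  0.0519] travel [ 0.016 -0.009  0.012] turn [0.022 0.005 0.014] F [0.3 1.  5.4] w 31.3 q6 1.03
t 11.1167 pos [ 0.5535 -0.2337  0.0519] travel [ 0.015 -0.008  0.012] turn [0.022 0.004 0.013] F [0.2 0.9 5.9] w 31.3 q6 1.03
t 11.1667 pos [ 0.5535 -0.2337  0.0519] travel [ 0.015 -0.009  0.012] turn [0.022 0.004 0.014] F [-0.6  1.1  6.4] w 31.5 q6 1.03
[0.31162436 0.21017737 0.04237459]
```

Request:
play_rows(
  hand=[28,28,28,28,28,28,28,28],
  travel=[
    [0,0.003,0.01],
    [0,0.006,0.01],
    [-0.001,0.01,0.01],
    [-0.002,0.013,0.01],
    [-0.003,0.016,0.01],
    [-0.005,0.02,0.01],
    [-0.006,0.022,0.01],
    [-0.006,0.022,0.01],
  ],
  turn=[
    [0,0,0.5],
    [0,0,1.3],
    [0,0,2.1],
    [0,0,2.9],
    [0,0,3.7],
    [0,0,4.5],
    [0,0,5],
    [0,0,5],
  ],
)

```text
t: 11.88
tool_pos: [0.5547, -0.2341, 0.0518]
eef_rot: [2.605, 1.751, 0.004]
ft_force: [0.5, 0.8, 6.6]
width: 0.0313
```

```bash
python3 -c "
from h import *
goal([.5532,-.2333,.0515],.137-1.571);print(monitor.read_state()['torque'])"
```

```text
t 11.8833 pos [ 0.5547 -0.2341  0.0518] travel [ 0.005 -0.056  0.01 ] turn [ 0.027 -0.022  9.998] F [0.5 0.8 6.6] w 31.3 q6 1.56
[ 0.18149964 -0.02147212  0.01937058]
```

Request:
play_rows(
  hand=[28,28,28,28,28,28,28,28],
  travel=[
    [0,0.003,0],
    [0,0.006,0],
    [-0.001,0.01,0],
    [-0.002,0.013,0],
    [-0.003,0.016,0],
    [-0.005,0.02,0],
    [-0.006,0.022,0],
    [-0.006,0.022,0],
  ],
  turn=[
    [0,0,0.5],
    [0,0,1.3],
    [0,0,2.1],
    [0,0,2.9],
    [0,0,3.7],
    [0,0,4.5],
    [0,0,5],
    [0,0,5],
  ],
)

```text
t: 12.55
tool_pos: [0.5556, -0.2348, 0.052]
eef_rot: [2.969, 1.017, 0.005]
ft_force: [0.8, -0.4, 5.7]
width: 0.0317
```

```bash
python3 -c "
from h import *
goal([.5532,-.2333,.0515],.137-1.571);print(monitor.read_state()['torque'])"
```

```text
t 12.55 pos [ 0.5556 -0.2348  0.052 ] travel [-0.033 -0.088  0.016] turn [ 0.028 -0.031  4.998] F [ 0.8 -0.4  5.7] w 31.7 q6 2.08
[-0.0482748  -0.1252606  -0.07976949]
```

Request:
play_rows(
  hand=[28,28,28,28,28,28,28,28,28],
  travel=[
    [0,-0.005,0],
    [-0.002,-0.01,0],
    [-0.005,-0.015,0],
    [-0.008,-0.02,0],
    [-0.01,-0.025,0],
    [-0.013,-0.03,0],
    [-0.015,-0.03,0],
    [-0.015,-0.03,0],
    [-0.015,-0.03,0],
  ],
  turn=[
    [0,0,0.5],
    [0,0,1.3],
    [0,0,2.1],
    [0,0,2.9],
    [0,0,3.7],
    [0,0,4.5],
    [0,0,5],
    [0,0,5],
    [0,0,5],
  ],
)

```text
t: 13.3
tool_pos: [0.5553, -0.235, 0.0523]
eef_rot: [3.131, 0.216, 0.008]
ft_force: [1.3, -0.8, 5.0]
width: 0.0312
```

```bash
python3 -c "
from h import *
goal([.5547,-.2344,.0515],.137-1.571);print(monitor.read_state()['torque'])"
```

```text
t 13.3 pos [ 0.5553 -0.235   0.0523] travel [-0.016 -0.023  0.026] turn [ 0.032 -0.047  0.011] F [ 1.3 -0.8  5. ] w 31.2 q6 2.6
[-0.2724337  -0.22462705  0.03812457]
```

Request:
play_rows(
  hand=[28,28,28,28,28,28],
  travel=[
    [0,0,-0.03],
    [0,0,-0.06],
    [0,0,-0.09],
    [0,0,-0.12],
    [0,0,-0.14],
    [0,0,-0.14],
  ],
  turn=[
    [0,0,0],
    [0,0,0],
    [0,0,0],
    [0,0,0],
    [0,0,0],
    [0,0,0],
  ],
)

```text
t: 13.8
tool_pos: [0.554, -0.2343, 0.0556]
eef_rot: [3.133, 0.217, 0.004]
ft_force: [4.3, -1.9, 4.4]
width: 0.0313
```

```bash
python3 -c "
from h import *
goal([.5547,-.2344,.0515],.137-1.571);print(monitor.read_state()['torque'])"
```

```text
t 13.8 pos [ 0.554  -0.2343  0.0556] travel [0.022 0.006 0.135] turn [ 0.014 -0.022  0.013] F [ 4.3 -1.9  4.4] w 31.3 q6 2.6
[-0.56851851 -0.94315346  0.0075376 ]
```

Request:
play_rows(
  hand=[28,28,28,28,28,28],
  travel=[
    [0,0,-0.03],
    [0,0,-0.06],
    [0,0,-0.08],
    [0,0,-0.08],
    [0,0,-0.08],
    [0,0,-0.08],
  ],
  turn=[
    [0,0,0],
    [0,0,0],
    [0,0,0],
    [0,0,0],
    [0,0,0],
    [0,0,0],
  ],
)

```text
t: 14.3
tool_pos: [0.5538, -0.2343, 0.0573]
eef_rot: [3.133, 0.217, 0.003]
ft_force: [4.6, -2.3, 1.7]
width: 0.0316
```

```bash
python3 -c "
from h import *
goal([.5547,-.2344,.0515],.137-1.571);print(monitor.read_state()['torque'])"
```

```text
t 14.3 pos [ 0.5538 -0.2343  0.0573] travel [0.027 0.008 0.192] turn [ 0.011 -0.016  0.013] F [ 4.6 -2.3  1.7] w 31.6 q6 2.6
[-0.67908369 -1.21257893  0.03609705]
```

Request:
play_rows(
  hand=[28,28,28,28],
  travel=[
    [0,0,-0.02],
    [0,0,-0.04],
    [0,0,-0.05],
    [0,0,-0.05],
  ],
  turn=[
    [0,0,0],
    [0,0,0],
    [0,0,0],
    [0,0,0],
  ],
)

```text
t: 14.63
tool_pos: [0.5538, -0.2342, 0.0582]
eef_rot: [3.133, 0.217, 0.002]
ft_force: [6.7, -3.3, -0.6]
width: 0.0313
```

```bash
python3 -c "
from h import *
goal([.5547,-.2344,.0515],.137-1.571);print(monitor.read_state()['torque'])"
```

```text
t 14.6333 pos [ 0.5538 -0.2342  0.0582] travel [0.028 0.009 0.222] turn [ 0.01  -0.013  0.013] F [ 6.7 -3.3 -0.6] w 31.3 q6 2.6
[-0.79930903 -1.44430283  0.00345226]
```

The block rose past 21 mm and pulling up now meets resistance, so it sits in the pocket. I'll release it.

Request:
play_rows(
  hand=[36,44,55,60,60,60,60,60],
  travel=[
    [0,0,0],
    [0,0,0],
    [0,0,0],
    [0,0,0],
    [0,0,0],
    [0,0,0],
    [0,0,0],
    [0,0,0],
  ],
  turn=[
    [0,0,0],
    [0,0,0],
    [0,0,0],
    [0,0,0],
    [0,0,0],
    [0,0,0],
    [0,0,0],
    [0,0,0],
  ],
)

```text
t: 15.3
tool_pos: [0.5527, -0.2337, 0.0588]
eef_rot: [-3.134, -0.217, 0.0]
ft_force: [0.5, -0.2, 0.2]
width: 0.0601
```

Request:
play_rows(
  hand=[60,60,60,60,60,60,60,60,60,60],
  travel=[
    [0,0,-0.3],
    [0,0,-0.8],
    [0,0,-1.4],
    [0,0,-2.1],
    [0,0,-2.8],
    [0,0,-3.5],
    [-0.5,0,-4],
    [-1.2,0,-4],
    [-2,0,-4],
    [-2,0,-4],
  ],
  turn=[
    [0,0,0],
    [0,0,0],
    [0,0,0],
    [0,0,0],
    [0,0,0],
    [0,0,0],
    [0,0,0],
    [0,0,0],
    [0,0,0],
    [0,0,0],
  ],
)

```text
t: 16.13
tool_pos: [0.4897, -0.2422, 0.18]
eef_rot: [-3.134, -0.214, 0.004]
ft_force: [-1.0, 0.1, 0.6]
width: 0.0597
```

```bash
python3 -c "
from h import *
goal([.5547,-.2344,.0515],.137-1.571)
s=monitor.read_state();np.savez('w7.npz',**s)
w=viewer.read_camera('wrist');t=viewer.read_camera('top');c=viewer.read_camera('scene')
cv2.imwrite('pics/w7.png',w);cv2.imwrite('pics/t7.png',t);cv2.imwrite('pics/s7.png',c)
f=lambda i:cv2.resize(i,None,fx=4,fy=4,interpolation=cv2.INTER_CUBIC)
cv2.imwrite('pics/c7.png',np.hstack([f(t[150:250,340:440]),f(c[130:230,230:330])]))"
```

```text
t 16.1333 pos [ 0.4897 -0.2422  0.18  ] travel [2.192 0.038 4.278] turn [-0.002  0.022 -0.006] F [-1.   0.1  0.6] w 59.7 q6 2.55
```

View pics/w7.png

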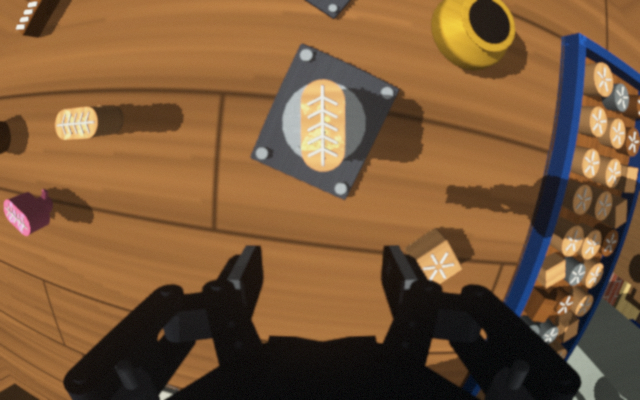

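View pics/c7.png

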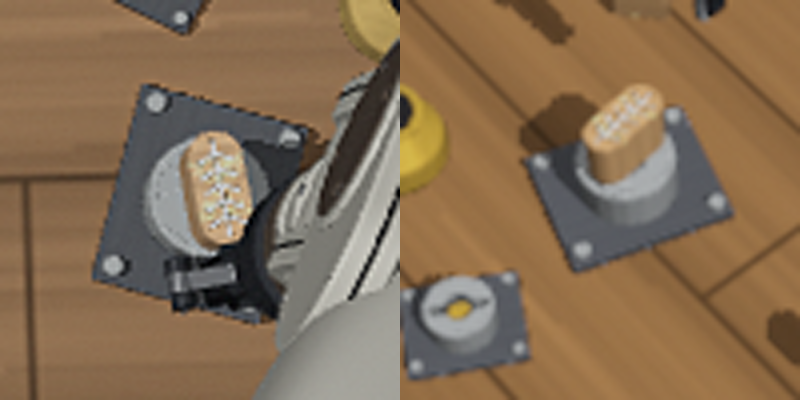

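The wrist view shows the block alone in the collar at (322,126), its length along the old slot-perpendicular direction. I'll check its height from two views.

```bash
python3 - <<'E'
from h import *
s=dict(np.load("w7.npz"));K,T=wristcam(s)
w=cv2.imread("pics/w7.png");t=cv2.imread("pics/t7.png");c=cv2.imread("pics/s7.png")
def head(i,x0,x1,y0,y1):
    m=((i[:,:,2]>175)&(i[:,:,2].astype(int)-i[:,:,0]>25)).astype(np.uint8)
    m|=((i.min(2)>195)).astype(np.uint8)
    mm=np.zeros_like(m);mm[y0:y1,x0:x1]=m[y0:y1,x0:x1]
    cs,_=cv2.findContours(cv2.morphologyEx(mm,cv2.MORPH_CLOSE,np.ones((3,3))),0,1);k=max(cs,key=cv2.contourArea);return k[:,0]
A=head(w,297,350,74,176);B=head(t,383,405,180,214)
print(A.min(0),A.max(0),B.min(0),B.max(0))
for z in (.085,.091,.095,.099,.105):
    Pa=np.array([wray(K,T,u,v,z)[:2] for u,v in A]).astype(np.float32)*1000
    Pb=np.array([topray("top",u,v,z)[:2] for u,v in B]).astype(np.float32)*1000
    print(z,cv2.minAreaRect(Pa),cv2.minAreaRect(Pb))
E
```

```text
[300  79] [344 170] [387 183] [402 210]
0.085 ((552.0966796875, -233.18499755859375), (70.41463470458984, 33.82734680175781), 8.22800064086914) ((554.4072265625, -235.96182250976562), (65.30904388427734, 31.49396514892578), 9.64687442779541)
0.091 ((552.278076171875, -233.16522216796875), (68.63655090332031, 32.97319412231445), 8.227999687194824) ((553.676025390625, -234.9667205810547), (64.96812438964844, 31.32957649230957), 9.646889686584473)
0.095 ((552.3989868164062, -233.15208435058594), (67.45125579833984, 32.40375518798828), 8.227992057800293) ((553.188720703125, -234.3033447265625), (64.74090576171875, 31.21995735168457), 9.646866798400879)
0.099 ((552.5198364257812, -233.13888549804688), (66.26589965820312, 31.83431625366211), 8.22799301147461) ((552.7013549804688, -233.6399688720703), (64.5136489868164, 31.110380172729492), 9.646885871887207)
0.105 ((552.701171875, -233.119140625), (64.48789978027344, 30.98016357421875), 8.22801399230957) ((551.9702758789062, -232.6448974609375), (64.17279052734375, 30.945999145507812), 9.646912574768066)
```

```bash
python3 -c "
from h import *
s=monitor.read_state();print(s['t'],s['ft_force'],s['dq'].round(4));print(env.hand_in())"
```

```text
16.2833 [0.83554784 0.05282273 0.50673885] [ 0.0091  0.0198  0.017  -0.005   0.0006  0.0016]
the job is handed in; nothing more can be done
None
```

The lugged block is mounted in the 130 x 110 mm stand, carved face up, and by my checks it is locked. I handed the job in at 16.3 s; the hand-in gives no verdict.

**What I did:** I found the slots by sight at about 0.137 rad in world, which is 0.43 rad off the stand's x axis. I pressed the block down to about 19–20 mm, turned it 1.57 rad clockwise, let it rise to about 25 mm and released it. Wrist force readings, taken between moves, stayed under 8 N along any axis.

**Last checks:**
- **Height:** the block rose past 21 mm with the gripper, and resistance to lifting began near 25 mm. The wrist and top views fit an upper face at about 95 mm, as expected when locked, but only to within a few millimetres.
- **Angle:** its x axis is about 1.13 rad from the stand's, above the 0.85 rad needed.
- **Position:** the top view puts it within about 1 mm of the collar's axis. The wrist view disagrees with that by about 1.4 mm, which is within calibration error.
- **Other blocks and wares:** I saw nothing else disturbed, and the open gripper stood clear of everything.

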